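# Push the loaded slide tray home in the scanner

### The arm

A 6-joint arm with a two-finger parallel gripper is mounted at the origin on the work surface. World frame = base frame: x ahead of the robot, y to its left, z up, the work surface at z = 0. Lengths are in mm, angles in rad, forces in N, time in s.
With the tool pointing down it reaches from about 275 to 750 mm from the base axis. Payload 10.2 kg.
Tool frame: the origin (TCP) lies at the very end of the fingers, on their centre line; the grasp point (between the pads) lies 19 mm behind it; z points along the fingers, y is the direction in which the jaws open and shut (so a half turn about z gives the same grasp; the last joint's range is limited). The gripper opens to 85 mm and grips with 20 to 120 N. Pads are 22 mm wide; open, the fingers measure 114 mm over their backs; the gripper's body (76 mm by 85 mm) begins 54 mm behind the grasp point. The pads swing forward as they close: fully open they stand 13 mm farther back than shut.
Start: joints at [-1.337, 0.313, 1.498, -0, 1.331, -0.223], TCP at [231.555, -471.183, 231.294] pointing down, gripper open.
Joint ranges: [-2.94, 2.94], [-0.97, 2.17], [0.19, 2.56], [-1.23, 4.37], [0.02, 3.11], [-2.88, 2.88]. Speed limits (rad/s): [2.39, 2.39, 3.01, 3.14, 3.14, 3.14].

### API

Orientations are given as a unit quaternion [w, x, y, z].
In Python, from rig import * gives the robot as it stands. The module is installed in compiled form; this text tells all that it offers.
- The arm moves only by the shell command python3 -m crank 'ROWS' [FORCE]. ROWS is a JSON object of lists of equal length, an entry for each row: "dp": the shift along the world's x, y, z in cm, a list of three; "delta_rot": the turn, a rotation vector about the world's x, y, z in degrees, a list of three; "claw": the closure in counts, from 0 (fully open) to 255 (shut). A call has 1 to 10 rows; each row shifts and turns the commanded pose from where the row before left it; what a row does not reach is not made up. A row lasts 1/10 s, in which the tool goes at most 50 mm and 8.59 degrees, less where a joint would pass 70% of its speed; a pose out of reach is approached as far as the arm can. A call is refused whole if a number of a shift passes 5 or a number of a turn 8.59, either way. A call with a gripper value outside its range is refused whole. The fingers move at their own pace and stop on an object; FORCE is the grip in N (left out, the last holds). Time passes only in rows, so rows that do not move let the fingers close. It gives the time, the measured TCP pose, the force and the opening at its end, in the units of the state.
- sense(): the state, without advancing time (a new reading comes with each control period).
- capture(name): name is "scene" or "side" or "wrist"; returns (picture, depth): 420x560x3 uint8, red, green, blue; 420x560 float32, mm along the optical axis (not along the pixel's ray), 0 where there is no reading.
- camera_model(name): a dict with "fx", "fy", "cx", "cy" (pixels), "cam_to_world" (4x4, takes a point from camera to world coordinates); the wrist camera has in their place "T_tool_cam" (4x4, takes a point from camera to tool coordinates, whose origin is the TCP and whose axes are the flange's). Camera axes: x right, y up, looking along -z (the intrinsics and any distortion apply to the point x, -y, -z); pixel columns grow to the right and rows downward; lengths in mm; the calibration is good to about 2 mm. A picture is of the moment at which its call begins: read the wrist's pose just before it. camera_model takes no time and is no camera call.
- finish_job(): hands the job in, once; it reports no verdict.
Trained networks look in the newest picture that a camera, given by its name, has taken for a name from the list of things; names that differ only in an ending like _2 or _b are one class to them, and where a whole thing is asked for, a point or a joint stands for the part that bears it (a point fixed in the world has none). Each returns a list of dicts, best first, with "p" (0 to 1); they miss things now and then, are a little off and sometimes report something else, mostly with a low value. They report only what shows in the picture. A call takes as long as a camera call.
- boxes_of(camera, target): "centre" ([column, row] in pixels, amid what is visible of it).
- masks_of(camera, target): "region" (420x560 bool, what is visible of it) and "centre" ([column, row] in pixels, amid what is visible of it).
- pinpoint(camera, target): "centre" ([column, row] in pixels: a listed point, or the origin of a listed thing).
The state is a dict: "time_s": time; "joints": joint angles; "dq": joint speeds; "tau": joint torques, N m; "eef_pos": TCP position; "ee_rot": TCP orientation; "force": force on the tool from outside, world axes, zero at the start; "wrist_torque": the same for the moment, N m; "grip_width": opening from 0.0 (shut) to 1.0 (fully open).
Only numpy, scipy, OpenCV 4.12 (cv2) and the standard library are available. Lean on these libraries where they do the work, as an engineer would, in place of code of your own. Each camera call takes 0.05 s, during which the arm holds its last target.

### The job

The slide scanner has two open loading bays side by side, each with a tray part-way in. Push the tray that carries the three glass slides along its bay until it is fully home against the end stop, and leave the empty tray where it is. The trays jam if pushed off-centre, so push gently on the middle of the tray's upright plate; do not force it and do not lift the tray out of its bay.

Things in the scene. Friction and masses are not known exactly. Their poses are not given: they have to be found in the camera images.
- scanner: White scanner, fixed. Origin on the table under the centre of its two open bays. x: push direction, along the bays to the housing; y across; z up. Bays run from x -110 (open mouth) to +110 mm (end stop, 30 high), centre lines y +60 and -60, 109 wide. Above the table: bay floor 12, rail tops 28; housing 150 (x 122 to 352, y +-135). Bare table before the mouth.
- loaded_tray_mid (a point): Centre of the grey tray with three glass slides, in either bay; 15 mm above its underside. Axes as the scanner's. 84 mm long (x), 96 wide (y), 0.25 kg; 1.5 mm play each side between the rails and two rubber guide shoes, 44 mm long, half-way along its sides. Home at scanner x = +68 mm; starts 70 to 110 mm short. Pushing takes 2 to 6 N.
- push_spot (a point): Middle of the back face of the loaded tray's upright plate (the end towards the bay's mouth, 42 mm behind the tray's centre), 15 mm above the bay floor. Plain flat plate 96 mm wide, 5 thick, top 30 mm above the bay floor; same axes. Push along +x within about 10 mm of its middle; more than about 25 mm off, the guide shoes bind on the rails.
- empty_tray_mid (a point): Centre of the other tray, alike in shape and size, with three bare dark recesses and no slides, in the other bay. 15 mm above its underside, same axes. To be left where it is.

How it is judged:
By the outcome, as a careful person would: the job done as asked, in the order asked, and still so for the second after the job is handed in, with the robot touching nothing.
It also fails if it takes over 32 s, if anything falls off the work surface, if the arm or the gripper's body presses on something with over 40 N, if the wrist force passes 120 N, or if a joint passes its speed limit or range.

## Working session

There is one attempt and no reset: what is moved stays moved. The work goes in short steps, Python scripts to look and compute and a shell command to move; the robot and the scene stay as the last step left them, time stands still between calls to the robot, and variables do not carry over. Pictures are saved under pics/ and viewed, and the job is handed in when it is done.

```bash
mkdir -p pics; cat > h.py <<'E'
from rig import *
import numpy as np, cv2
def ray(cam,px,depth):
    m=camera_model(cam)
    x=(px[0]-m['cx'])/m['fx']*depth; y=(px[1]-m['cy'])/m['fy']*depth
    return (np.array(m['cam_to_world'])@[x,-y,-depth,1])[:3]
E
python3 - <<'E'
from h import *
s=sense();print(s['time_s'],s['eef_pos'],s['ee_rot'],s['force'])
for c in ['scene','side']:
    p,d=capture(c);cv2.imwrite(f'pics/{c}1.png',p[:,:,::-1]);np.save(f'{c}d.npy',d)
    m=camera_model(c);print(c,m)
    for t in ['scanner','loaded_tray_mid','push_spot','empty_tray_mid']:
        for r in pinpoint(c,t)[:2]:
            px=r['centre'];z=d[int(px[1]),int(px[0])];print(t,r['p'],px,z,ray(c,px,z))
E
```

```text
0.0 [ 231.49928591 -470.91809481  230.70886153] [-6.61246965e-04  9.74030252e-01  2.26416941e-01  8.74020635e-06] [0.65169402 0.28515467 0.38288401]
scene {'fx': 393.81478292711535, 'fy': 393.81478292711535, 'cx': 275.0522208289696, 'cy': 214.31478629325832, 'cam_to_world': array([[-5.60448232e-01, -5.57894164e-01,  6.12088132e-01,
         9.66755950e+02],
       [ 8.28170274e-01, -3.82557088e-01,  4.09614540e-01,
         2.54377481e+02],
       [ 5.63709233e-03,  7.36480941e-01,  6.76434806e-01,
         4.90514616e+02],
       [ 0.00000000e+00,  0.00000000e+00,  0.00000000e+00,
         1.00000000e+00]])}
scanner 0.71 [259.0, 231.5] 662.7242 [592.38404454 -28.39201726  20.77373258]
loaded_tray_mid 0.55 [226.2, 238.5] 649.91956 [636.39957913 -63.338392    21.03655662]
push_spot 0.78 [203.9, 228.2] 637.36206 [653.70973377 -93.46627916  42.18120411]
empty_tray_mid 0.59 [262.7, 193.1] 739.03625 [505.18117944 -82.77004291  19.79477056]
side {'fx': 454.34648095888326, 'fy': 454.34648095888326, 'cx': 283.2938150128822, 'cy': 205.84616388139125, 'cam_to_world': array([[-9.51078588e-01, -2.24773152e-01,  2.11958839e-01,
         6.95310870e+02],
       [ 3.08390490e-01, -7.31933852e-01,  6.07592085e-01,
         3.73357255e+02],
       [ 1.85694616e-02,  6.43233913e-01,  7.65444517e-01,
         5.48705954e+02],
       [ 0.00000000e+00,  0.00000000e+00,  0.00000000e+00,
         1.00000000e+00]])}
scanner 0.89 [268.2, 222.7] 680.3191 [578.27881983 -28.49788157  11.30695879]
loaded_tray_mid 0.63 [224.3, 212.2] 678.59955 [637.40979085 -59.18123454  21.53522968]
push_spot 0.92 [209.2, 190.1] 687.3506 [650.87436264 -96.27513682  35.81841885]
empty_tray_mid 0.67 [296.9, 185.8] 722.70984 [514.37489163 -82.41996758  16.42410047]
```

View pics/scene1.png

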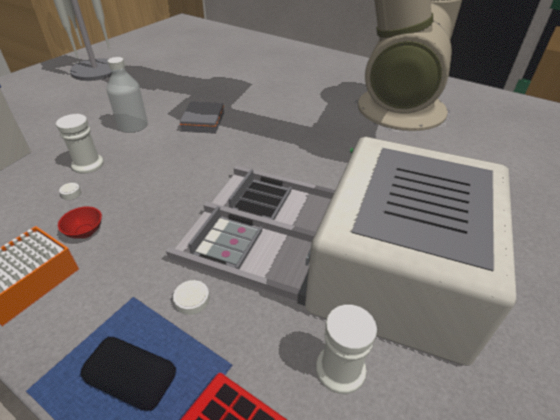

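View pics/side1.png

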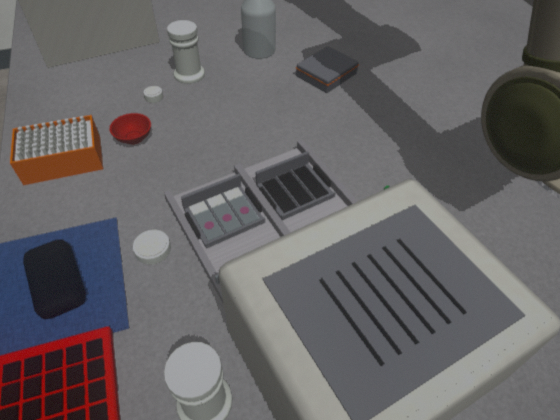

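```bash
python3 - <<'E'
from h import *
def cloud(c):
    d=np.load(f'{c}d.npy');m=camera_model(c)
    v,u=np.mgrid[:420,:560]
    x=(u-m['cx'])/m['fx']*d;y=(v-m['cy'])/m['fy']*d
    P=np.stack([x,-y,-d,np.ones_like(d)],-1)@np.array(m['cam_to_world']).T
    return P[...,:3],d>0
allp=[]
for c in ['scene','side']:
    P,ok=cloud(c); Q=P[ok]
    s=(Q[:,2]>140)&(Q[:,2]<165)&(abs(Q[:,0]-500)<260)&(abs(Q[:,1]-180)<260)
    T=Q[s]
    (cx,cy),(w,h),a=cv2.minAreaRect(T[:,:2].astype(np.float32));print(c,s.sum(),np.median(T[:,2]),cx,cy,w,h,a)
    yaws=[a,a+90,a+180]
    yaw=np.deg2rad([y for y in yaws if 80<y<160][0]); 
    ex=np.array([np.cos(yaw),np.sin(yaw)]);ey=np.array([-ex[1],ex[0]])
    o=np.array([cx,cy])-237*ex;print('yaw',np.rad2deg(yaw),'origin',o)
    L=np.c_[(Q[:,:2]-o)@ex,(Q[:,:2]-o)@ey,Q[:,2]]
    np.save(c+'L.npy',L)
    # height map
    for y0 in (60,-60):
        k=abs(L[:,1]-y0)<30
        print(y0,[(int(b),round(float(np.median(L[k&(abs(L[:,0]-b)<2.5),2])),0)) for b in range(-135,120,5) if (k&(abs(L[:,0]-b)<2.5)).sum()>3])
    k=(abs(L[:,0]-75)<25)
    print('cross',[(int(b),round(float(np.median(L[k&(abs(L[:,1]-b)<2),2])),0)) for b in range(-130,131,4) if (k&(abs(L[:,1]-b)<2)).sum()>3])
E
```

```text
scene 24236 152.1035367652396 459.29083251953125 175.0437469482422 407.5294189453125 235.4556884765625 14.74163818359375
yaw 104.74163818359375 origin [519.59804535 -54.15494432]
60 [(-135, 1.0), (-130, 0.0), (-125, 1.0), (-120, 1.0), (-115, 1.0), (-110, 1.0), (-105, 13.0), (-100, 14.0), (-95, 14.0), (-90, 13.0), (-85, 14.0), (-80, 17.0), (-75, 28.0), (-70, 28.0), (-60, 38.0), (-55, 27.0), (-50, 20.0), (-45, 19.0), (-40, 20.0), (-35, 20.0), (-30, 21.0), (-25, 20.0), (-20, 22.0), (-15, 20.0), (-10, 21.0), (-5, 22.0), (0, 20.0), (5, 20.0), (10, 20.0), (15, 20.0), (20, 22.0), (25, 15.0), (30, 14.0), (35, 14.0), (40, 14.0), (45, 14.0), (50, 14.0), (55, 14.0), (60, 14.0), (65, 14.0), (70, 14.0), (75, 14.0), (80, 14.0), (85, 14.0), (90, 14.0), (95, 14.0), (100, 22.0)]
-60 [(-135, 1.0), (-130, 1.0), (-125, 0.0), (-120, 0.0), (-115, 1.0), (-110, 12.0), (-105, 13.0), (-100, 13.0), (-95, 16.0), (-90, 27.0), (-85, 29.0), (-80, 29.0), (-75, 41.0), (-70, 29.0), (-65, 23.0), (-60, 23.0), (-55, 22.0), (-50, 22.0), (-45, 25.0), (-40, 24.0), (-35, 24.0), (-30, 24.0), (-25, 26.0), (-20, 24.0), (-15, 2
[... 1454 characters left out ...]
), (-20, 19.0), (-15, 21.0), (-10, 19.0), (-5, 20.0), (0, 19.0), (5, 18.0), (10, 18.0), (15, 22.0), (20, 18.0), (25, 13.0), (30, 13.0), (35, 12.0), (40, 13.0), (45, 14.0), (50, 28.0), (55, 28.0)]
-60 [(-135, 0.0), (-130, 0.0), (-125, 0.0), (-110, 12.0), (-105, 16.0), (-100, 26.0), (-95, 27.0), (-90, 27.0), (-85, 21.0), (-80, 27.0), (-75, 30.0), (-70, 21.0), (-65, 26.0), (-60, 22.0), (-55, 21.0), (-50, 21.0), (-45, 22.0), (-40, 22.0), (-35, 22.0), (-30, 22.0), (-25, 23.0), (-20, 22.0), (-15, 21.0), (-10, 21.0), (-5, 21.0), (0, 21.0), (5, 18.0), (10, 13.0), (15, 16.0), (20, 12.0), (25, 12.0), (30, 13.0), (35, 13.0), (40, 14.0), (45, 28.0), (50, 28.0)]
cross [(58, 27.0), (62, 28.0), (66, 28.0)]
```

```bash
cat > fit.py <<'E'
from h import *
def cloud(c):
    d=np.load(f'{c}d.npy');m=camera_model(c)
    v,u=np.mgrid[:420,:560]
    x=(u-m['cx'])/m['fx']*d;y=(v-m['cy'])/m['fy']*d
    P=np.stack([x,-y,-d,np.ones_like(d)],-1)@np.array(m['cam_to_world']).T
    return P[...,:3],d>0
E
python3 - <<'E'
from fit import *
for c in ['scene','side']:
    P,ok=cloud(c)
    M=(ok&(abs(P[...,2]-150)<7)).astype(np.uint8)
    M=cv2.morphologyEx(M,cv2.MORPH_OPEN,np.ones((3,3),np.uint8))
    n,l,st,ce=cv2.connectedComponentsWithStats(M)
    print(st[1:],ce[1:])
    i=1+st[1:,4].argmax()
    T=P[l==i]
    (cx,cy),(w,h),a=cv2.minAreaRect(T[:,:2].astype(np.float32));print(c,cx,cy,w,h,a,np.median(T[:,2]))
    for yd in (a+90,a):
      yaw=np.deg2rad(yd)
      ex=np.array([np.cos(yaw),np.sin(yaw)]);print(yd,'origin',np.array([cx,cy])-237*ex)
    # rail tops grid fit: points z 25..30 
E
```

```text
[[  537     7    12     7    63]
 [   69    12     6     5    28]
 [   98    15     7     6    34]
 [   77    17     6     5    28]
 [   63    23     8     5    36]
 [  110    63    15     7    80]
 [  373    97    54    14   293]
 [  313   137   204   167 22999]] [[542.41269841   9.95238095]
 [ 71.64285714  14.14285714]
 [101.          17.5       ]
 [ 79.67857143  18.89285714]
 [ 66.66666667  24.80555556]
 [117.125       66.3       ]
 [398.55631399 104.39931741]
 [425.04026262 217.22174877]]
scene 522.6167602539062 192.3708038330078 267.38818359375 225.8861083984375 12.610759735107422 152.23294354620248
102.61075973510742 origin [574.36014258 -38.91175579]
12.610759735107422 origin [291.33420063 140.62742151]
[[  484   134    63    47   443]
 [  220   179   340   241 51515]] [[513.47404063 160.49887133]
 [384.91683976 308.77134815]]
side 522.220703125 192.24472045898438 266.41351318359375 225.59666442871094 12.293435096740723 151.7408572516058
102.29343509674072 origin [572.68237241 -39.32086406]
12.293435096740723 origin [290.65511861 141.78305117]
```

```bash
cat >> fit.py <<'E'
yaw=np.deg2rad(102.4);O=np.array([573.5,-39.1]);ex=np.array([np.cos(yaw),np.sin(yaw)]);ey=np.array([-ex[1],ex[0]])
def loc(Q): return np.c_[(Q[:,:2]-O)@ex,(Q[:,:2]-O)@ey,Q[:,2]]
E
python3 - <<'E'
from fit import *
for c in ['scene','side']:
    P,ok=cloud(c);L=loc(P[ok])
    for y0 in (60,-60):
        k=abs(L[:,1]-y0)<25
        print(c,y0,[(int(b),round(float(np.median(L[k&(abs(L[:,0]-b)<1.5),2])),0)) for b in range(-125,40,3) if (k&(abs(L[:,0]-b)<1.5)).sum()>3])
        t=k&(L[:,2]>37)&(L[:,2]<46)&(abs(L[:,0]+50)<60); print(' plate top x',np.percentile(L[t,0],[5,50,95]),'z',np.median(L[t,2]))
        k=abs(L[:,1]-y0)<75;t=k&(L[:,2]>37)&(L[:,2]<46)&(abs(L[:,0]+60)<40); print(' plate y',np.percentile(L[t,1],[1,50,99]))
    k=(abs(L[:,0]+95)<12)
    if c=='scene' or 1: print('cross',[(int(b),round(float(np.median(L[k&(abs(L[:,1]-b)<1.5),2])),0)) for b in range(-130,131,3) if (k&(abs(L[:,1]-b)<1.5)).sum()>3])
E
```

```text
scene 60 [(-125, 0.0), (-122, 1.0), (-119, 1.0), (-116, 1.0), (-110, 12.0), (-107, 13.0), (-104, 13.0), (-101, 13.0), (-98, 12.0), (-95, 12.0), (-92, 13.0), (-89, 13.0), (-86, 12.0), (-68, 42.0), (-65, 42.0), (-62, 31.0), (-59, 19.0), (-56, 19.0), (-53, 19.0), (-50, 19.0), (-47, 19.0), (-44, 19.0), (-41, 19.0), (-38, 19.0), (-35, 19.0), (-32, 19.0), (-29, 19.0), (-26, 19.0), (-23, 19.0), (-20, 19.0), (-17, 19.0), (-14, 19.0), (-11, 19.0), (-8, 19.0), (-5, 19.0), (-2, 19.0), (1, 19.0), (4, 19.0), (7, 19.0), (10, 20.0), (13, 22.0), (16, 20.0), (19, 13.0), (22, 13.0), (25, 13.0), (28, 13.0), (31, 13.0), (34, 12.0), (37, 13.0)]
 plate top x [-66.83547045 -62.85575364 -61.36911152] z 42.11411419528872
 plate y [-14.13893773  54.65569973 108.77535052]
scene -60 [(-125, 1.0), (-122, 1.0), (-119, 0.0), (-116, 1.0), (-110, 12.0), (-107, 13.0), (-104, 12.0), (-101, 12.0), (-98, 13.0), (-95, 13.0), (-77, 42.0), (-74, 42.0), (-71, 31.0), (-68, 22.0), (-65, 21.0), (-62, 21.0), (-59, 22.0), (-56, 22.0), (-53, 22.0), (-50, 21.0), (-47, 21.0), (-44, 21.0), (-41, 21.0), (-38, 21.0), (-35, 21.0), (-32
[... 2771 characters left out ...]
82  -58.59151812   13.63863793]
cross [(-130, 0.0), (-127, 0.0), (-124, 12.0), (-121, 27.0), (-118, 28.0), (-115, 28.0), (-112, 28.0), (-109, 12.0), (-106, 12.0), (-103, 12.0), (-55, 12.0), (-4, 26.0), (-1, 28.0), (2, 28.0), (5, 28.0), (14, 12.0), (17, 12.0), (20, 12.0), (23, 12.0), (26, 12.0), (29, 11.0), (32, 12.0), (35, 12.0), (38, 12.0), (41, 12.0), (44, 12.0), (47, 12.0), (50, 12.0), (53, 12.0), (56, 13.0), (59, 12.0), (62, 12.0), (65, 11.0), (68, 12.0), (71, 12.0), (74, 12.0), (77, 12.0), (80, 13.0), (83, 12.0), (86, 11.0), (89, 12.0), (92, 12.0), (95, 12.0), (98, 12.0), (101, 12.0), (104, 12.0), (107, 11.0), (110, 12.0), (113, 12.0), (116, 22.0), (119, 27.0), (122, 28.0), (125, 27.0)]
```

```bash
python3 - <<'E'
from fit import *
print(sense()['time_s'])
for c in ['scene','side']:
    P,ok=cloud(c);Q=P[ok]
    a=np.array([231,-471.]);b=np.array([657,-138.]);u=(b-a)/np.linalg.norm(b-a);r=Q[:,:2]-a;s=r@u;t=r@[-u[1],u[0]]
    for s0 in range(0,600,50):
        k=(abs(s-s0)<25)&(abs(t)<80)
        if k.sum()>5: print(c,s0,k.sum(),np.percentile(Q[k,2],99.5))
for x,y in((-115,-60),(-76,-60),(26,-60)): print(x,O+x*ex+y*ey)
print(ex,ey)
E
```

```text
0.5
scene 0 477 3.456984948572677
scene 50 334 2.742241117799986
scene 100 382 32.457229276509146
scene 150 661 32.74223360022105
scene 200 1182 32.22016440890251
scene 250 831 3.1328342166597514
scene 300 964 2.6480130052790654
scene 350 1097 2.703753228952714
scene 400 1181 13.62128231614515
scene 450 1285 14.077738161345573
scene 500 1507 42.889085344896564
scene 550 1775 43.327329299916805
side 0 829 2.229420353847657
side 50 701 2.3999424357730845
side 100 621 31.873123261405386
side 150 1081 32.05581898549999
side 200 1666 31.747395214597887
side 250 1256 2.654188831701969
side 300 1366 2.2858990950812093
side 350 1451 2.31758933128404
side 400 1541 13.128608750401268
side 450 1479 13.67399160525836
side 500 1716 42.672363848480806
side 550 2025 43.02017323471981
-115 [ 656.79489932 -138.53319238]
-76 [ 648.42022156 -100.44297352]
26 [626.51721819  -0.82240113]
[-0.21473533  0.97667228] [-0.97667228 -0.21473533]
```

```bash
python3 -m crank '{"dp":[[0,0,0]],"delta_rot":[[0,0,-6.9]],"claw":[255]}' 40
```

```text
time_s: 0.6
eef_pos: [231.6, -471.2, 231.3]
ee_rot: [-0.0, 0.986, 0.167, -0.0]
force: [-1.0, 0.4, 0.5]
grip_width: 0.86
```

```bash
python3 -m crank '{"dp":[[4,3,0],[4,3,0],[4,3,0],[4,3,0],[4,3,0],[4,3,0],[4,3,0],[4,3,0],[4,3,0],[4,3,0]],"delta_rot":[[0,0,-6.8],[0,0,0],[0,0,0],[0,0,0],[0,0,0],[0,0,0],[0,0,0],[0,0,0],[0,0,0],[0,0,0]],"claw":[255,255,255,255,255,255,255,255,255,255]}' 40
```

```text
time_s: 1.6
eef_pos: [633.0, -169.6, 231.4]
ee_rot: [0.0, 0.994, 0.109, 0.0]
force: [0.7, -0.8, 0.6]
grip_width: -0.001
```

```bash
python3 -m crank '{"dp":[[2.5,2.6,0],[0,0,-4],[0,0,-4],[0,0,-4],[0,0,-3],[0,0,0]],"delta_rot":[[0,0,0],[0,0,0],[0,0,0],[0,0,0],[0,0,0],[0,0,0]],"claw":[255,255,255,255,255,255]}' 40
python3 - <<'E'
from fit import *
s=sense();print(s['eef_pos'],loc(np.array([s['eef_pos']])),s['force'])
for c in ['side','wrist']:
    p,d=capture(c);cv2.imwrite(f'pics/{c}2.png',p[:,:,::-1])
E
```

```text
time_s: 2.2
eef_pos: [654.4, -144.3, 76.7]
ee_rot: [-0.002, 0.994, 0.109, -0.004]
force: [0.2, -0.3, 0.1]
grip_width: -0.0
[ 654.44795313 -144.31154539   76.68704459] [[-120.13958494  -56.46698619   76.68704459]] [ 0.22088362 -0.25180671  0.14000678]
```

View pics/side2.png

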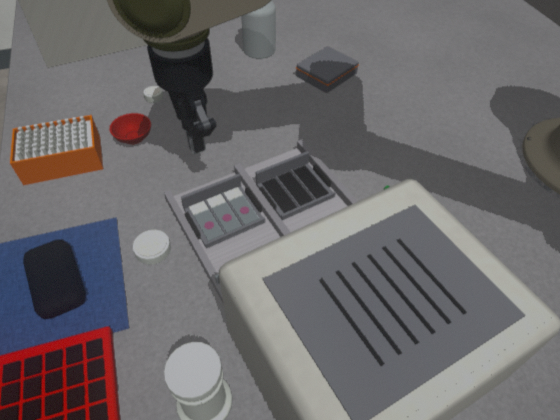

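View pics/wrist2.png

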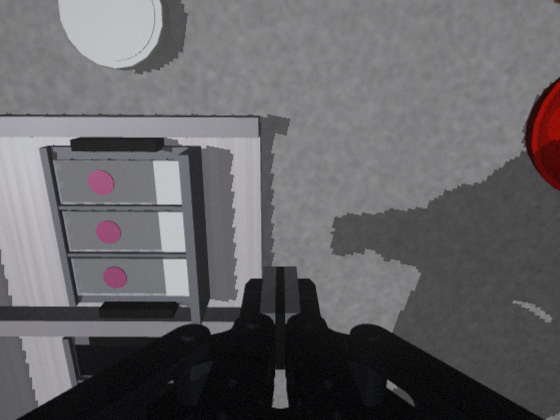

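```bash
python3 -m crank '{"dp":[[0.35,0.1,-3],[0,0,-2.7],[0,0,0],[0,0,0]],"delta_rot":[[0,0,0],[0,0,0],[0,0,0],[0,0,0]],"claw":[255,255,255,255]}' 40
python3 - <<'E'
from fit import *
s=sense();print(s['eef_pos'],loc(np.array([s['eef_pos']])),s['force'],s['ee_rot'])
E
```

```text
time_s: 2.7
eef_pos: [661.1, -144.6, 26.7]
ee_rot: [0.001, 0.994, 0.109, 0.001]
force: [0.0, -0.3, -0.5]
grip_width: 0.002
[ 661.08311044 -144.60606582   26.72545075] [[-121.85203756  -62.88411646   26.72545075]] [ 0.00505905 -0.28565284 -0.49170151] [7.08689402e-04 9.94081127e-01 1.08630156e-01 1.30345188e-03]
```

```bash
python3 -m crank '{"dp":[[-0.28,-0.06,-0.7],[-0.11,0.5,0],[-0.11,0.5,0],[-0.11,0.5,0],[-0.11,0.5,0],[0,0,0]],"delta_rot":[[0,0,0],[0,0,0],[0,0,0],[0,0,0],[0,0,0],[0,0,0]],"claw":[255,255,255,255,255,255]}' 40
python3 - <<'E'
from fit import *
for i in range(1):
    s=sense();print(s['eef_pos'],loc(np.array([s['eef_pos']])),s['force'],s['ee_rot'])
p,d=capture('wrist');cv2.imwrite('pics/wrist3.png',p[:,:,::-1])
p,d=capture('side');cv2.imwrite('pics/side3.png',p[:,:,::-1])
s=sense();print(s['eef_pos'],loc(np.array([s['eef_pos']])),s['force'])
E
```

```text
time_s: 3.3
eef_pos: [652.8, -123.9, 17.5]
ee_rot: [-0.0, 0.994, 0.109, 0.0]
force: [0.0, -0.3, 0.2]
grip_width: 0.001
[ 652.82492275 -123.8920578    17.46705325] [[-99.84791551 -59.26660276  17.46705325]] [ 0.01258456 -0.26096684  0.19099588] [-5.81420190e-05  9.94034925e-01  1.09062205e-01  4.51357615e-06]
[ 652.9243528  -124.65216251   17.40646314] [[-100.61163986  -59.20049199   17.40646314]] [-0.52021185  0.10889212 -0.02255024]
```

View pics/wrist3.png

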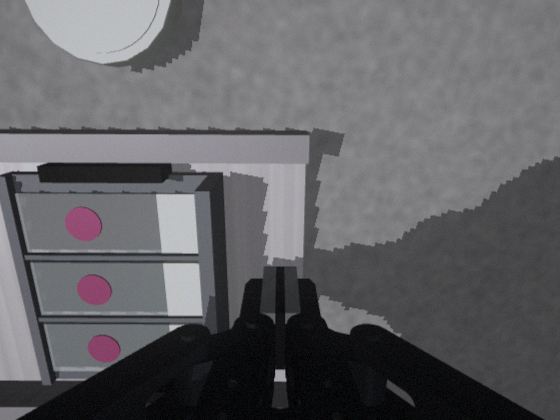

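View pics/side3.png

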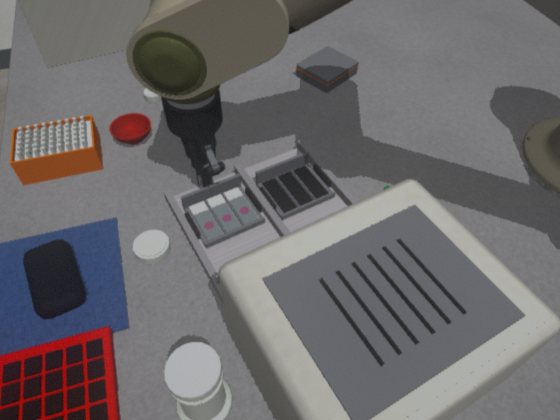

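```bash
python3 -m crank '{"dp":[[-0.09,0.4,0.2],[-0.07,0.3,0],[-0.07,0.3,0],[-0.07,0.3,0],[-0.07,0.3,0],[-0.07,0.3,0],[0,0,0]],"delta_rot":[[0,0,0],[0,0,0],[0,0,0],[0,0,0],[0,0,0],[0,0,0],[0,0,0]],"claw":[255,255,255,255,255,255,255]}' 40
python3 - <<'E'
from fit import *
s=sense();print(loc(np.array([s['eef_pos']])),s['force'],s['wrist_torque'])
E
```

```text
time_s: 4.1
eef_pos: [648.4, -105.3, 19.3]
ee_rot: [-0.0, 0.994, 0.109, -0.0]
force: [-0.3, -0.2, 0.8]
grip_width: -0.002
[[-80.76783111 -58.92643719  19.33962185]] [-0.31542254 -0.15708385  0.84445185] [ 0.03859543 -0.00292758  0.00250393]
```

```bash
python3 - <<'E'
from h import *
p,d=capture('wrist');cv2.imwrite('pics/wrist4.png',p[:,:,::-1])
E
```

```text
(no output)
```

View pics/wrist4.png

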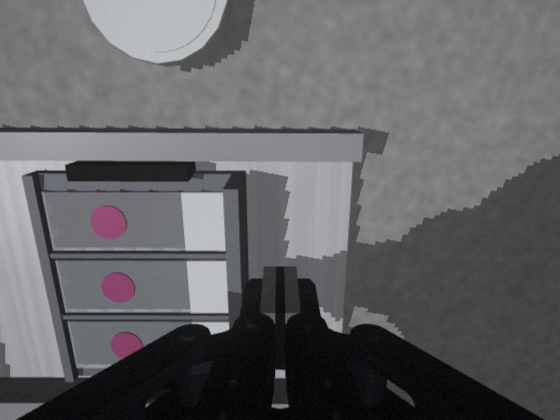

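```bash
python3 -m crank '{"dp":[[-0.09,0.4,0],[-0.09,0.4,0],[-0.09,0.4,0],[-0.09,0.4,0],[-0.09,0.4,0],[-0.09,0.4,0],[-0.09,0.4,0],[-0.09,0.4,0],[-0.09,0.4,0],[-0.09,0.4,0]],"delta_rot":[[0,0,0],[0,0,0],[0,0,0],[0,0,0],[0,0,0],[0,0,0],[0,0,0],[0,0,0],[0,0,0],[0,0,0]],"claw":[255,255,255,255,255,255,255,255,255,255]}' 40
python3 - <<'E'
from fit import *
s=sense();print(loc(np.array([s['eef_pos']])),s['force'],s['wrist_torque'])
p,d=capture('wrist');cv2.imwrite('pics/wrist5.png',p[:,:,::-1])
E
```

```text
time_s: 5.15
eef_pos: [639.4, -65.4, 19.3]
ee_rot: [-0.0, 0.994, 0.109, -0.0]
force: [0.5, -0.8, -0.9]
grip_width: -0.002
[[-39.82380844 -58.67960767  19.27343717]] [ 0.52732046 -0.76477643 -0.85976983] [-0.13013498  0.0335223  -0.0491891 ]
```

View pics/wrist5.png

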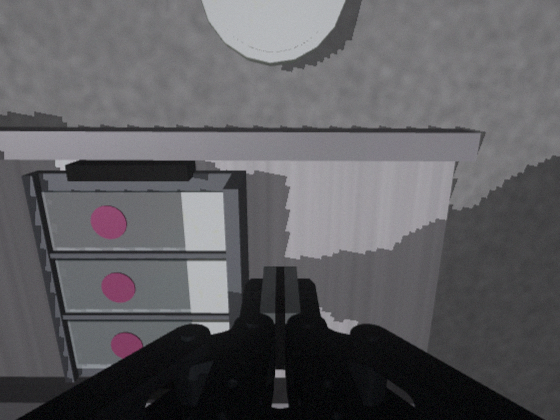

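```bash
python3 -m crank '{"dp":[[-0.09,0.4,0],[-0.09,0.4,0],[-0.09,0.4,0],[-0.09,0.4,0],[-0.09,0.4,0],[-0.09,0.4,0],[-0.09,0.4,0],[-0.09,0.4,0],[-0.09,0.4,0],[-0.09,0.4,0]],"delta_rot":[[0,0,0],[0,0,0],[0,0,0],[0,0,0],[0,0,0],[0,0,0],[0,0,0],[0,0,0],[0,0,0],[0,0,0]],"claw":[255,255,255,255,255,255,255,255,255,255]}' 40
python3 - <<'E'
from fit import *
s=sense();print(loc(np.array([s['eef_pos']])),s['force'],s['wrist_torque'])
p,d=capture('scene');cv2.imwrite('pics/scene6.png',p[:,:,::-1]);np.save('scened.npy',d)
P,ok=cloud('scene');L=loc(P[ok])
for y0 in (60,-60):
    for dy in (-38,-30,30,38):
        t=(abs(L[:,1]-y0-dy)<5)&(L[:,2]>39)&(L[:,2]<44)&(abs(L[:,0]+20)<60); print(y0,dy,t.sum(),np.percentile(L[t,0],[5,50,95]) if t.sum() else '')
E
```

```text
time_s: 6.2
eef_pos: [630.4, -25.4, 19.3]
ee_rot: [0.0, 0.994, 0.109, -0.0]
force: [-0.6, -0.3, 0.4]
grip_width: 0.002
[[  1.13127304 -58.48368315  19.2932744 ]] [-0.59708562 -0.2750743   0.38687125] [-0.10989477 -0.07832602 -0.02194619]
60 -38 0 
60 -30 0 
60 30 0 
60 38 0 
-60 -38 20 [16.17687183 18.50751812 20.31179587]
-60 -30 20 [15.75086325 18.57577245 20.40108351]
-60 30 0 
-60 38 0
```

View pics/scene6.png

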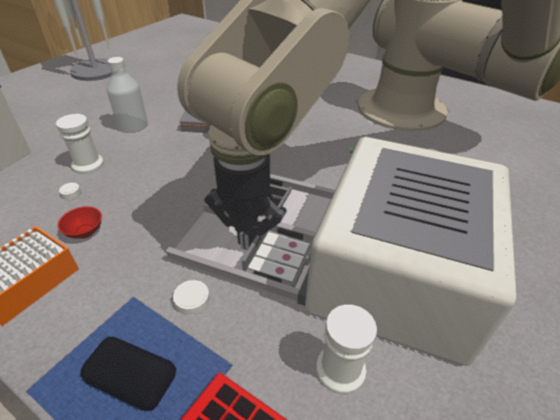

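```bash
python3 -m crank '{"dp":[[-0.04,0.2,0],[-0.04,0.2,0],[-0.04,0.2,0],[-0.04,0.2,0],[-0.02,0.1,0]],"delta_rot":[[0,0,0],[0,0,0],[0,0,0],[0,0,0],[0,0,0]],"claw":[255,255,255,255,255]}' 40
python3 -m crank '{"dp":[[-0.01,0.05,0]],"delta_rot":[[0,0,0]],"claw":[255]}' 40
python3 -m crank '{"dp":[[-0.01,0.05,0]],"delta_rot":[[0,0,0]],"claw":[255]}' 40
```

```text
time_s: 6.75
eef_pos: [628.6, -16.6, 19.3]
ee_rot: [-0.0, 0.994, 0.109, -0.0]
force: [0.7, -0.8, -0.8]
grip_width: 0.001
time_s: 6.85
eef_pos: [628.6, -16.2, 19.3]
ee_rot: [0.0, 0.994, 0.109, 0.0]
force: [0.2, -1.8, 0.5]
grip_width: 0.001
time_s: 6.95
eef_pos: [628.5, -15.8, 19.3]
ee_rot: [0.0, 0.994, 0.109, 0.0]
force: [0.3, -1.1, -0.3]
grip_width: 0.0
```

```bash
python3 -m crank '{"dp":[[-0.02,0.1,0]],"delta_rot":[[0,0,0]],"claw":[255]}' 40
python3 -m crank '{"dp":[[-0.01,0.05,0]],"delta_rot":[[0,0,0]],"claw":[255]}' 40
python3 -m crank '{"dp":[[-0.01,0.05,0]],"delta_rot":[[0,0,0]],"claw":[255]}' 40
```

```text
time_s: 7.05
eef_pos: [628.3, -14.9, 19.3]
ee_rot: [0.0, 0.994, 0.109, 0.0]
force: [0.3, -1.1, 0.5]
grip_width: -0.001
time_s: 7.15
eef_pos: [628.1, -14.3, 19.3]
ee_rot: [0.0, 0.994, 0.109, 0.0]
force: [-0.5, -2.6, 0.2]
grip_width: 0.003
time_s: 7.25
eef_pos: [628.0, -14.2, 19.3]
ee_rot: [0.0, 0.994, 0.109, -0.0]
force: [-1.1, -5.2, 0.1]
grip_width: 0.003
```

```bash
python3 -m crank '{"dp":[[-0.01,0.05,0]],"delta_rot":[[0,0,0]],"claw":[255]}' 40
python3 -m crank '{"dp":[[-0.01,0.05,0]],"delta_rot":[[0,0,0]],"claw":[255]}' 40
python3 - <<'E'
from fit import *
s=sense();print(loc(np.array([s['eef_pos']])),s['force'],s['wrist_torque'])
E
```

```text
time_s: 7.35
eef_pos: [627.9, -14.1, 19.4]
ee_rot: [0.001, 0.994, 0.109, -0.0]
force: [-1.7, -8.2, 1.6]
grip_width: 0.0
time_s: 7.45
eef_pos: [627.9, -14.1, 19.5]
ee_rot: [0.001, 0.994, 0.109, -0.0]
force: [-1.5, -10.5, 0.9]
grip_width: -0.002
[[ 12.7416309  -58.47413348  19.48496341]] [ -1.45341607 -10.45238419   0.91058728] [-1.51672175  0.30569056  0.05185076]
```

Stopped at the expected place with force rising stiffly, as against the end stop. Backing off and checking.

```bash
python3 -m crank '{"dp":[[0.04,-0.2,0],[0.2,-0.9,0],[0.2,-0.9,0],[0,0,3],[0,0,4],[0,0,4],[0.8,-3.5,3],[0.8,-3.5,3],[0.8,-3.5,0],[0,0,0]],"delta_rot":[[0,0,0],[0,0,0],[0,0,0],[0,0,0],[0,0,0],[0,0,0],[0,0,0],[0,0,0],[0,0,0],[0,0,0]],"claw":[255,255,255,255,255,255,255,255,255,255]}' 40
python3 - <<'E'
from fit import *
for c in ['scene','side']:
    p,d=capture(c);cv2.imwrite(f'pics/{c}7.png',p[:,:,::-1]);np.save(c+'d.npy',d)
    P,ok=cloud(c);L=loc(P[ok])
    for y0 in (60,-60):
      for dy in (-36,-15,0,15,36):
        t=(abs(L[:,1]-y0-dy)<6)&(L[:,2]>39)&(L[:,2]<44)&(abs(L[:,0]+20)<60); print(c,y0,dy,t.sum(),np.percentile(L[t,0],[3,50,97]).round(1) if t.sum() else '')
    for t in ['loaded_tray_mid','empty_tray_mid']:
        for r in pinpoint(c,t)[:1]:
            px=r['centre'];z=d[int(px[1]),int(px[0])];print(t,r['p'],px,loc(ray(c,px,z)[None]))
E
```

```text
time_s: 8.45
eef_pos: [656.6, -142.7, 189.6]
ee_rot: [0.001, 0.994, 0.106, 0.001]
force: [-0.5, 0.9, -0.4]
grip_width: 0.004
scene 60 -36 18 [-66.8 -63.4 -61.8]
scene 60 -15 18 [-66.1 -62.7 -61.5]
scene 60 0 14 [-66.3 -62.8 -61.4]
scene 60 15 15 [-66.5 -63.4 -61. ]
scene 60 36 12 [-66.3 -62.6 -61.3]
scene -60 -36 25 [27.1 29.7 31.8]
scene -60 -15 21 [27.2 29.8 32.2]
scene -60 0 22 [26.8 29.4 31.7]
scene -60 15 21 [27.  29.5 31.8]
scene -60 36 19 [27.2 29.9 31.9]
loaded_tray_mid 0.89 [285.7, 253.9] [[ 65.95469851 -51.67208589  21.60272037]]
empty_tray_mid 0.66 [261.3, 190.9] [[-34.09964158  83.62685915  17.55706861]]
side 60 -36 25 [-69.  -64.6 -62.3]
side 60 -15 24 [-67.9 -64.7 -62.5]
side 60 0 27 [-68.6 -64.5 -62.7]
side 60 15 24 [-68.7 -65.6 -62.7]
side 60 36 25 [-69.3 -64.1 -63. ]
side -60 -36 36 [25.6 28.9 30.7]
side -60 -15 35 [25.6 28.7 30.8]
side -60 0 36 [24.7 28.4 31.3]
side -60 15 37 [25.7 29.2 31. ]
side -60 36 33 [25.9 28.6 30.8]
loaded_tray_mid 0.64 [255.3, 263.3] [[143.94612735 -96.19481813 149.83821787]]
empty_tray_mid 0.7 [298.3, 189.7] [[-20.88255343  64.26019627  17.11470189]]
```

View pics/scene7.png

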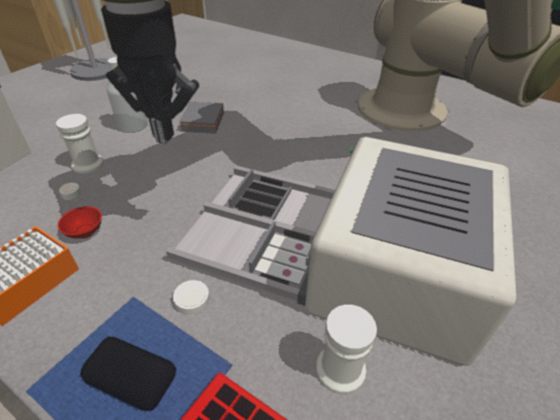

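View pics/side7.png

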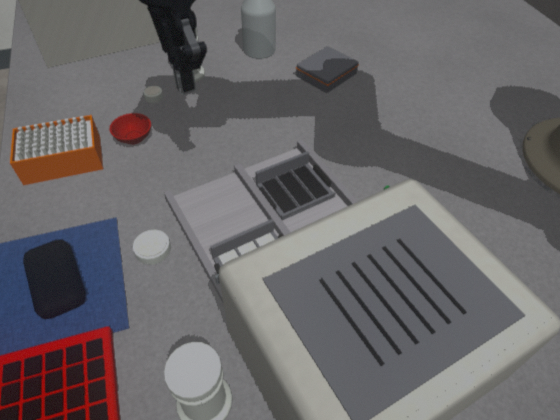

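Both pictures show the loaded tray deep in its bay, square against the stop (plate back at scanner x ≈ 26, home value 26). The empty tray has not moved and the gripper is clear.

```bash
python3 -c "
from rig import *
print(finish_job())"
```

```text
the job is handed in; nothing more can be done
None
```

The loaded tray is fully home against its end stop, and I handed the job in at about 9 s of the 32 s allowed.

- **Push:** I pushed with closed fingers on the middle of the tray's upright plate, about 1.5 mm off its centre line. It travelled about 102 mm. At the end the force rose to about 10.5 N with no further movement, and I then backed off and lifted clear.
- **Loaded tray:** with the arm out of the way, the depth images put the back of its plate at scanner x ≈ 25–27 mm, where home is 26. The plate is square across its width to within about 1 mm.
- **Empty tray:** it has not moved. Its plate reads x ≈ -63 (scene camera) and -64.5 (side camera), as at the start.
- **Disagreement:** in the last side picture the network placed the loaded tray's centre on the housing top, because the housing hides the tray in that view. I did not use that reading. In the scene picture it gave x ≈ 66 mm, against 68 at home.

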